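# Knock a burnt-out tealight out of its concrete holder on the TV shelf

### The arm

A 6-joint arm with a two-finger parallel gripper is mounted at the origin on the work surface. World frame = base frame: x ahead of the robot, y to its left, z up, the work surface at z = 0. Lengths are in mm, angles in rad, forces in N, time in s.
With the tool pointing down it reaches from about 400 to 925 mm from the base axis. Payload 12.5 kg.
Tool frame: the origin (TCP) lies at the very end of the fingers, on their centre line; the grasp point (between the pads) lies 19 mm behind it; x points along the fingers, y is the direction in which the jaws open and shut, and the axes are right-handed (so a half turn about x gives the same grasp; the last joint's range is limited). The gripper opens to 95 mm and grips with 3 to 60 N. Pads are 20 mm wide; open, the fingers measure 119 mm over their backs; the gripper's body (75 mm by 180 mm) begins 59 mm behind the grasp point.
Start: joints at [1.19, 0.491, 1.559, -0, 1.092, -0.106], TCP at [169.579, 601.573, 214.661] pointing down, gripper open.
Joint ranges: [-3.1, 3.1], [-0.84, 2.19], [0.05, 2.79], [-1.13, 4.28], [0.06, 2.93], [-2.69, 2.69]. Speed limits (rad/s): [2.22, 2.22, 2.79, 3.14, 3.14, 3.14].

### API

Orientations are given as [roll, pitch, yaw] about the fixed x, y, z axes, in that order (R = Rz(yaw) Ry(pitch) Rx(roll)).
In Python, from cell import * gives the robot as it stands.
- The arm moves only by the tool step_arm, never from a script. Its argument "steps" is a list of rows, each a list of 4 numbers: the shift along the tool's x, y, z in units of 50 mm (1.0 is 50 mm), then the turn about the tool's x in units of 8 degrees (1.0 is 8 degrees). A call has 1 to 20 rows; each row shifts and turns the commanded pose from where the row before left it, along the tool's axes as they then stand; what a row does not reach is not made up. A row lasts 1/8 s, in which the tool goes at most 62.5 mm and 10.7 degrees, less where a joint would pass 70% of its speed; a pose out of reach is approached as far as the arm can. A call is refused whole if a number of a shift passes 1 or a number of a turn 1, either way. A call with a gripper value outside its range is refused whole. "jaw" is the closure, from 0 (fully open) to 1 (shut), set as the call begins (left out, the last holds). The fingers move at their own pace and stop on an object; the grip force is fixed at half the most. Time passes only in rows, so rows that do not move let the fingers close. It gives the time, the measured TCP pose, the force and the opening at its end, in the units of the state.
- state(): the state, without advancing time (a new reading comes with each control period).
- read_camera(name): name is "scene" or "top" or "wrist"; returns the picture (420x560x3 uint8, red, green, blue); there is no depth.
- camera_info(name): a dict with "mtx" (3x3 intrinsics, pixels), "k1" (the pictures are not rectified: a ray, as slopes to the right and down, at radius r is drawn at 1 + k1 r^2 times it, then the intrinsics apply), "eye" and "attitude" of the camera in the world; the wrist camera has in their place "hand_eye" (4x4, takes a point from camera to tool coordinates, whose origin is the TCP and whose axes are the tool frame's). Camera axes: x right, y down, z forward; pixel columns grow to the right and rows downward; lengths in mm; the calibration is good to about 2 mm. A picture is of the moment at which its call begins: read the wrist's pose just before it. camera_info takes no time and is no camera call.
- job_done(): hands the job in, once; it reports no verdict.
The state is a dict: "t": time; "joints": joint angles; "qvel": joint speeds; "tau": joint torques, N m; "eef_pos": TCP position; "tcp_rot": TCP orientation; "ft_force": force on the tool from outside, world axes, zero at the start; "moment": the same for the moment, N m; "opening": opening from 0.0 (shut) to 1.0 (fully open).
Only numpy, scipy, OpenCV 4.12 (cv2) and the standard library are available. Lean on these libraries where they do the work, as an engineer would, in place of code of your own. Each camera call takes 0.05 s, during which the arm holds its last target.

### The job

The burnt-out tealight is stuck in its concrete holder: carry the holder to the knockout post, feel gently for the hidden off-centre hole in its underside, and press it steadily down over the rod until it sits flat on the collar and the tealight stands proud of the well. Leave the holder sitting on the post and stand the tealight upright in the white dish. Thin concrete cracks, so never press the holder on the post with more than 30 N, and leave the other things on the shelf where they are.

Things in the scene. Friction and masses are not known exactly. Their poses are not given: they have to be found in the camera images.
- holder: Grey concrete tealight holder, loose, 0.26 kg: a block 58 x 58 mm, 38 mm high, with a round well in its top and a knockout hole up through the floor of the well. Origin: centre of its underside; z up, x and y along its sides. Pressed on the post with more than 30 N it cracks.
- holder_top (a point): Centre of the holder's top face, 38 mm above its underside. The round well below it is 39 mm across, 24 mm deep and centred on the block.
- well_floor (a point): Centre of the well's floor, a wooden plug 14 mm thick glued in at any angle, flush with the holder's underside. Its 11.5 mm round knockout hole goes straight through, its centre 5.5 mm off the block's centre line in a direction that differs every time, is not given by any pose, and cannot be seen while the holder stands upright.
- tealight: Burnt-out tealight, rigid aluminium cup 38 mm across, 22 mm high, 22 g. Origin: centre of its underside; z up. At the start it stands on the well's floor, its top 2 mm below the holder's top, so it cannot be gripped; spring tabs in the well's wall hold it: pushing it out takes some 4 to 15 N. Up 10 mm or more it is free of them and stands loosely, leaning a little, on the rod in the well's mouth.
- post: Knockout post, fixed, 69 mm high: dark steel foot 92 mm across, 12 mm high, a stem on a rubber buffer (gives about 1 mm per 10 N), a brass collar 42 mm across, and on it an upright steel rod 9 mm thick, 29 mm long, ending in a flat nose 7 mm across with a 2 mm taper. Origin: centre of the foot's underside, on the rod's axis; z up.
- post_tip (a point): Centre of the rod's flat nose, the top of the knockout post, 69 mm above the shelf.
- post_collar (a point): Centre of the collar's flat top, on the rod's axis, 40 mm above the shelf. A holder pressed fully down rests on it, its underside 40 mm above the shelf, its tealight pushed up 15 mm and about 13 mm proud of the holder's top.
- dish: White ceramic dish, loose, 0.4 kg: round, 120 mm across at the foot, 140 mm at the rim, 20 mm high, with a flat inner floor about 110 mm across, 5 mm above the shelf. Origin: centre of its underside.
- phone_stand: Bystander: black phone clip stand, round foot 76 mm across, clip up to 142 mm high. Origin: centre of the foot's underside.
- cap_tin: Bystander: open steel tin of bottle caps, 96 mm across, 50 mm high. Origin: centre of its underside.
- glass_cube: Bystander: translucent blue glass cube, 50 mm. Origin: centre of its underside.
- cart_a: Bystander: lower of two stacked game cartridges, grey plastic, 58 x 64 x 7.5 mm. Origin: centre of its underside.
- cart_b: Bystander: upper game cartridge, black plastic, 58 x 64 x 7.5 mm, lying on the grey one. Origin: centre of its underside.
- remote: Bystander: black remote control, 165 x 44 x 18 mm, lying flat, long along its x. Origin: centre of its underside.
- mug: Bystander: blue mug, 80 mm across, 92 mm high, handle at its +y. Origin: centre of its underside.
There are look-alikes about, which are no part of the job. What is shaped like the holder but orange is not meant.

How it is judged (in metres and radians):
On the way:
1. with the holder pressed down flat on the post's collar, the tealight has been pushed up at least 11 mm out of its seat, still in the mouth of the well (horizontal distance between holder and post below 0.012 m and z of holder in the frame of post_collar between -0.003 and 0.003 m and angle between holder's own z axis and vertical below 0.07 rad and z of tealight in the frame of holder between 0.025 and 0.034 m and horizontal distance between tealight and holder below 0.006 m), for 0.1 s.
At the end, for the whole second after the job is handed in: The tealight stands upright (within about 8 degrees) and at rest on the dish's flat floor, its centre within 45 mm of the dish's centre; the holder sits flat (within 3 mm and 4 degrees) on the post's collar with the rod up through its hole; everything is let go (horizontal distance between holder and post below 0.012 m and z of holder in the frame of post_collar between -0.003 and 0.003 m and angle between holder's own z axis and vertical below 0.07 rad and horizontal distance between tealight and dish below 0.045 m and z of tealight in the frame of dish between 0.002 and 0.009 m and angle between tealight's own z axis and vertical below 0.15 rad and linear speed of each of tealight, holder below 0.02 m/s and angle between dish's own z axis and vertical below 0.1 rad); the robot touches nothing.
It fails at once if the holder is pressed on the knockout post with more than 30 N (contact force between holder and post above 30 N).
It fails at once if one of the other things on the shelf (phone stand, cap tin, glass cube, either cartridge, remote, mug) is shifted by more than 20 mm (distance of any of phone_stand, cap_tin, glass_cube, cart_a, cart_b, remote, mug from where it was at the start of the episode above 0.02 m).
It also fails if it takes over 72 s, if anything falls off the work surface, if the arm or the gripper's body presses on something with over 40 N, if the wrist force passes 120 N, or if a joint passes its speed limit or range.

## Working session

There is one attempt and no reset: what is moved stays moved. The work goes in short steps, Python scripts to look and compute and a tool call to move; the robot and the scene stay as the last step left them, time stands still between calls to the robot, and variables do not carry over. Pictures are saved under pics/ and viewed, and the job is handed in when it is done.

Besides the shell and the picture viewer there is one more tool, called as name(argument=value, ...) on one line, values as JSON. step_arm: Moves the arm, as the interface text tells. Its arguments: {"type":"object","properties":{"steps":{"type":"array","items":{"type":"array","items":{"type":"number"}}},"jaw":{"type":"number"}},"required":["steps"]}

```bash
ls; mkdir -p pics; python3 - <<'E'
from cell import *
import cv2
print(state())
for n in ("scene","top","wrist"):
    print(n,camera_info(n))
    cv2.imwrite(f"pics/{n}0.png",read_camera(n)[:,:,::-1])
E
```

```text
pics
{'t': 0.0, 'joints': array([ 1.19039283e+00,  4.91573497e-01,  1.55946832e+00,  1.71048037e-05,
        1.09169097e+00, -1.05591192e-01]), 'qvel': array([ 2.29305531e-07,  5.97198279e-04,  1.73524266e-03,  3.60357830e-04,
        3.87983142e-04, -6.11758507e-04]), 'tau': array([-2.12748942e-03, -6.12645507e+01, -2.58165282e+01,  6.91944198e-02,
        4.84308321e-02, -1.26121913e-04]), 'eef_pos': array([169.4793085 , 601.322659  , 214.04659076]), 'tcp_rot': array([-1.68969211,  1.56965609, -1.96451231]), 'ft_force': array([ 0.50910911, -0.07437909,  0.64987447]), 'moment': array([-0.01870609,  0.00287626,  0.04134241]), 'opening': 1.0037073130611607}
scene {'mtx': array([[535.60522293,   0.        , 279.69857644],
       [  0.        , 535.60522293, 212.35645776],
       [  0.        ,   0.        ,   1.        ]]), 'k1': -0.0417441091674685, 'eye': array([1288.84787306, 1041.44360223, 1132.90426926]), 'attitude': array([-2.24675788,  0.01209332,  2.51079152])}
top {'mtx': array([[462.39711333,   0.        , 272.90653661],
       [  0.        , 462.39711333, 216.86551896],
       [  0.        ,   0.        ,   1.        ]]), 'k1': 0.0018621012065173617, 'eye': array([ 316.77232598,  -16.94142662, 1338.83492627]), 'attitude': array([-2.97861256,  0.02082033, -1.5626669 ])}
wrist {'mtx': array([[294.35208816,   0.        , 282.47540647],
       [  0.        , 294.35208816, 210.20307665],
       [  0.        ,   0.        ,   1.        ]]), 'k1': 0.012284183304406537, 'hand_eye': array([[ 5.15924887e-04, -2.94252206e-01,  9.55727667e-01,
        -1.69336926e+02],
       [ 9.99999862e-01,  5.52419647e-05, -5.22816031e-04,
        -1.56582938e-02],
       [ 1.01043497e-04,  9.55727804e-01,  2.94252194e-01,
        -8.36587493e+01],
       [ 0.00000000e+00,  0.00000000e+00,  0.00000000e+00,
         1.00000000e+00]])}
```

View pics/scene0.png

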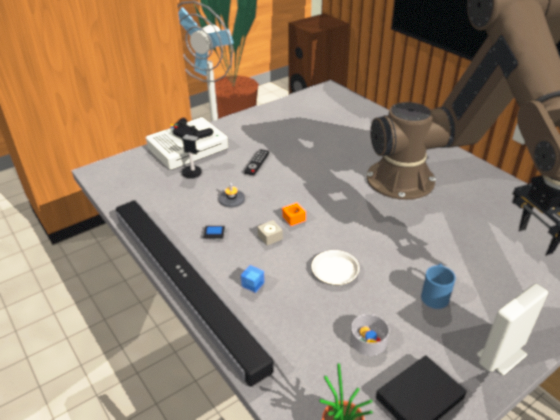

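View pics/top0.png

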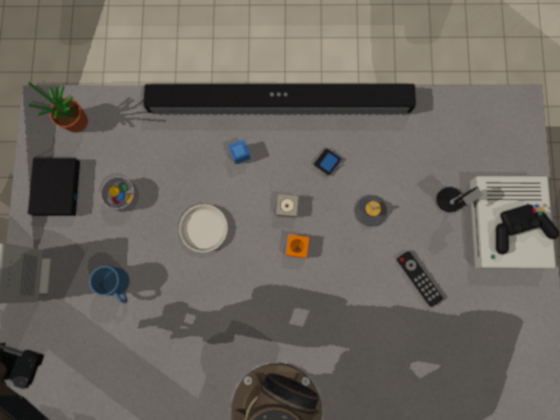

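View pics/wrist0.png

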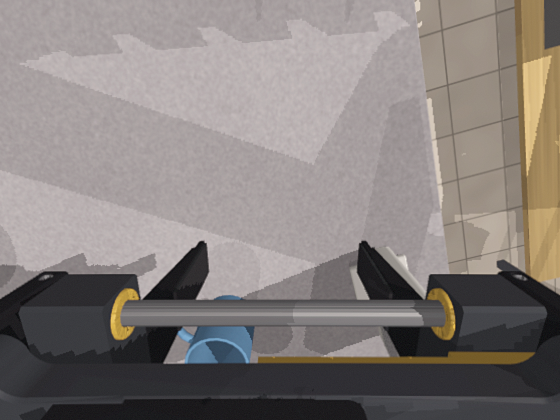

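```bash
cat > h.py <<'E'
from cell import *
import numpy as np, cv2
from scipy.spatial.transform import Rotation as Ro
def cam(n,st=None):
    c=camera_info(n); 
    if n!='wrist': return c, Ro.from_euler('xyz',c['attitude']).as_matrix(), np.array(c['eye'])
    st=st or state(); Rt=Ro.from_euler('xyz',st['tcp_rot']).as_matrix(); H=c['hand_eye']
    return c, Rt@H[:3,:3], np.array(st['eef_pos'])+Rt@H[:3,3]
def p2w(n,px,z,st=None):
    c,R,e=cam(n,st); D=np.array([c['k1'],0,0,0,0.])
    u=cv2.undistortPoints(np.array(px,float).reshape(-1,1,2),c['mtx'],D).reshape(-1,2)
    d=np.c_[u,np.ones(len(u))]@R.T
    return e+d*((np.asarray(z,float)-e[2])/d[:,2])[:,None]
def w2p(n,P,st=None):
    c,R,e=cam(n,st); D=np.array([c['k1'],0,0,0,0.])
    q=(np.array(P,float).reshape(-1,3)-e)@R
    return cv2.projectPoints(q.reshape(-1,1,3),np.zeros(3),np.zeros(3),c['mtx'],D)[0].reshape(-1,2)
def shot(n,name,crop=None,s=1):
    st=state(); im=read_camera(n)[:,:,::-1].copy(); np.save(f'pics/{name}.npy',im)
    if crop: x0,y0,x1,y1=crop; im=im[y0:y1,x0:x1]
    cv2.imwrite(f'pics/{name}.png',cv2.resize(im,None,fx=s,fy=s,interpolation=cv2.INTER_CUBIC)); return st
E
python3 - <<'E'
from h import *
im=cv2.imread('pics/top0.png')
cv2.imwrite('pics/top0c.png',cv2.resize(im[170:290,160:420],None,fx=3,fy=3,interpolation=cv2.INTER_CUBIC))
im=cv2.imread('pics/scene0.png')
cv2.imwrite('pics/sc0c.png',cv2.resize(im[170:300,180:380],None,fx=4,fy=4,interpolation=cv2.INTER_CUBIC))
for nm,px,z in (('holder',(287,205),38),('post',(371,210),12),('postcap',(373,208),40),('dish',(204,228),20)): print(nm,p2w('top',px,[z]))
E
```

```text
holder [[565.1012678  -28.17770477  38.        ]]
post [[ 556.30493581 -272.15009763   12.        ]]
postcap [[ 557.05198772 -272.57622336   40.        ]]
dish [[499.92523325 211.10577321  20.        ]]
```

View pics/top0c.png

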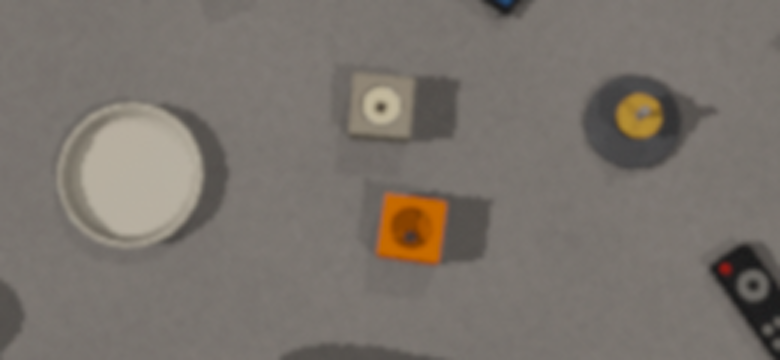

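View pics/sc0c.png

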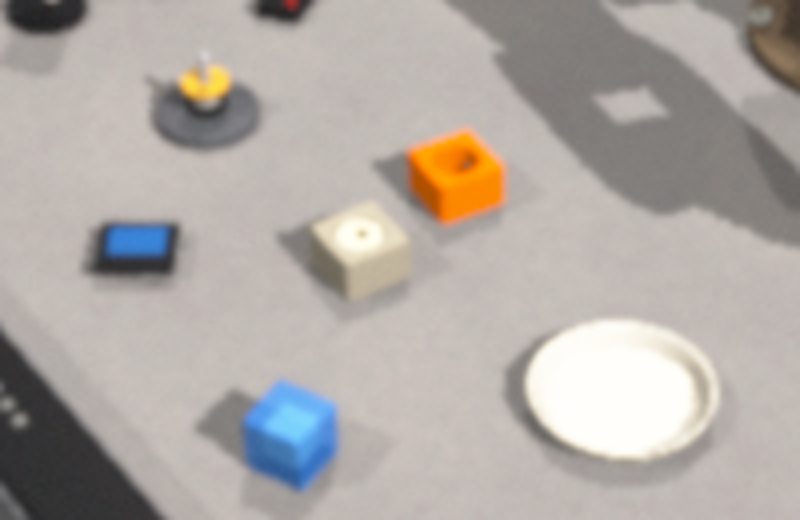

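```bash
cat >> h.py <<'E'
def hsvmask(im,lo,hi):
    return cv2.inRange(cv2.cvtColor(im,cv2.COLOR_BGR2HSV),np.array(lo),np.array(hi))
def plan(tgt,jawang=None,st=None):
    """tool-frame shift (units) and turn to reach world target; jawang=desired world angle (deg) of tool y mod 180"""
    st=st or state(); R=Ro.from_euler('xyz',st['tcp_rot']).as_matrix()
    y=np.degrees(np.arctan2(R[1,1],R[0,1])); d=R.T@(np.array(tgt)-st['eef_pos'])
    print('jaw ang',y.round(2),'xaxis',R[:,0].round(3),'shift units',(d/50).round(3))
    if jawang is not None:
        t=(jawang-y+90)%180-90; print('world turn',t.round(2),'-> tool turn units',(-t/8).round(3), 'j6',st['joints'][5])
E
python3 - <<'E'
from h import *
im=np.array(cv2.imread('pics/top0.png'))
# holder: segment in window
w=im[185:226,268:308]
print(cv2.cvtColor(w,cv2.COLOR_BGR2HSV)[20,::3].tolist())
print(cv2.cvtColor(w,cv2.COLOR_BGR2HSV)[28,::3].tolist())
h=cv2.cvtColor(w,cv2.COLOR_BGR2HSV)
m=((h[...,1]>30)&(h[...,2]>100)).astype(np.uint8)*255
c=max(cv2.findContours(m,0,1)[0],key=cv2.contourArea); r=cv2.minAreaRect(c); print(r)
b=cv2.boxPoints(r)+[268,185]; W=p2w('top',b,[38]*4); print(b,W.round(1),W.mean(0))
plan([560,-28,120],90)
E
```

```text
[[12, 21, 124], [17, 21, 109], [13, 22, 105], [19, 41, 130], [19, 46, 139], [22, 49, 189], [19, 67, 92], [22, 53, 173], [22, 46, 184], [18, 48, 142], [16, 30, 93], [17, 21, 84], [17, 21, 84], [13, 21, 86]]
[[16, 23, 123], [15, 21, 121], [17, 23, 102], [18, 44, 134], [20, 44, 138], [19, 46, 139], [19, 46, 140], [18, 45, 142], [19, 45, 143], [19, 44, 139], [17, 26, 87], [17, 22, 83], [17, 22, 83], [13, 22, 83]]
((18.735294342041016, 19.44117546081543), (21.628416061401367, 21.321626663208008), 4.39870548248291)
[[275.13529205 214.2411747 ]
 [276.77058792 192.98235178]
 [298.33529663 194.64117622]
 [296.70000076 215.89999962]] [[538.1   5.6  38. ]
 [600.1   1.3  38. ]
 [595.5 -60.6  38. ]
 [533.6 -55.9  38. ]] [566.84413029 -27.39899571  38.        ]
jaw ang 74.26 xaxis [-0.    -0.001 -1.   ] shift units [ 1.891 -9.995 10.933]
world turn 15.74 -> tool turn units -1.968 j6 -0.10560477007692794
```

step_arm(steps=[[0.1, -0.62, 0.68, 0], [0.1, -0.62, 0.68, 0], [0.1, -0.62, 0.68, 0], [0.1, -0.62, 0.68, 0], [0.1, -0.62, 0.68, 0], [0.1, -0.62, 0.68, 0], [0.1, -0.62, 0.68, 0], [0.1, -0.62, 0.68, 0], [0.1, -0.62, 0.68, 0], [0.1, -0.62, 0.68, 0], [0.1, -0.62, 0.68, 0], [0.1, -0.62, 0.68, 0], [0.1, -0.62, 0.68, 0], [0.1, -0.62, 0.68, 0], [0.1, -0.62, 0.68, 0], [0.1, -0.62, 0.68, 0], [0, 0, 0, -0.75], [0, 0, 0, -0.75], [0, 0, 0, 0]])

```text
t: 2.52
eef_pos: [558.5, -23.5, 134.4]
tcp_rot: [2.818, 1.57, 2.752]
ft_force: [0.4, -0.1, -0.1]
opening: 1.001
```

```bash
python3 - <<'E'
from h import *
s=shot('wrist','w1'); print(s['eef_pos'],s['t'],s['ft_force'])
plan([566,-28,120],86)
print(w2p('wrist',[[566,-28,38]]))
E
```

```text
[558.47287252 -23.49858058 134.39757552] 2.525 [ 0.44344367 -0.07724045 -0.07331808]
jaw ang 86.13 xaxis [-0.  0. -1.] shift units [ 0.29  -0.082  0.156]
world turn -0.13 -> tool turn units 0.016 j6 -1.663386252239477
[[278.34182987 219.86281535]]
```

View pics/w1.png

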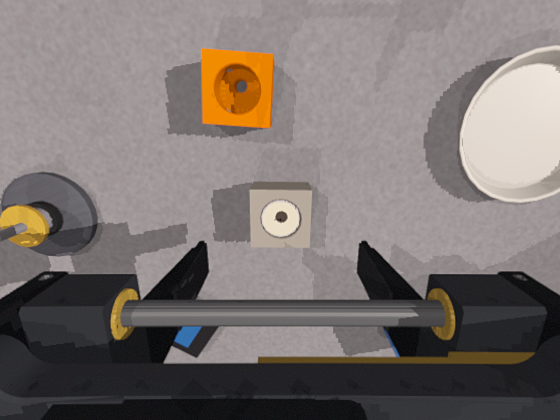

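```bash
python3 - <<'E'
from h import *
im=np.load('pics/w1.npy'); w=im[170:262,225:335]
cv2.imwrite('pics/w1c.png',cv2.resize(w,None,fx=6,fy=6,interpolation=cv2.INTER_CUBIC))
b=[[250,189.5],[311,189.5],[311,247],[250,247.5]]
W=p2w('wrist',b,[38]*4);print(W.round(1),W.mean(0))
E
```

```text
[[534.6 -52.   38. ]
 [538.4   4.3  38. ]
 [596.3   2.   38. ]
 [592.8 -57.9  38. ]] [565.5220343  -25.90477529  38.        ]
```

View pics/w1c.png

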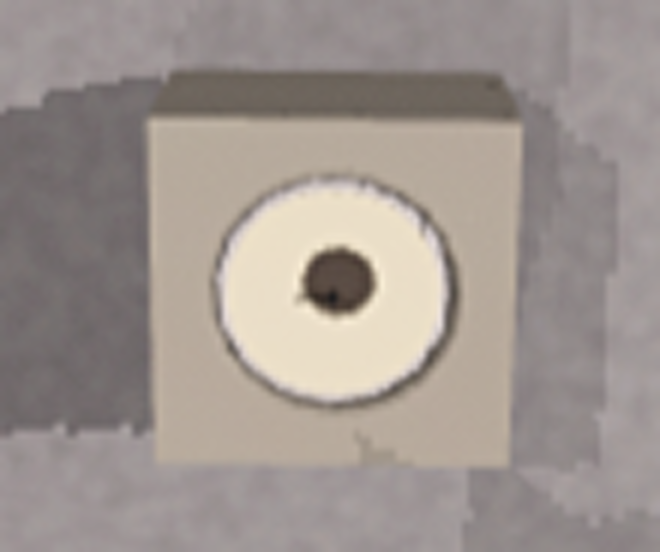

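```bash
python3 - <<'E'
from h import *
b=np.array([[149,119],[521,118],[511,467],[157,463]])
b=(b+.5)/6-.5+[225,170]
W=p2w('wrist',b,[38]*4);print(W.round(1),W.mean(0))
for i in range(4):
    d=W[(i+1)%4]-W[i]; print(np.linalg.norm(d),np.degrees(np.arctan2(d[1],d[0])))
e=np.array([[335,292]]);e=(e+.5)/6-.5+[225,170]
c=p2w('wrist',e,[36]);print(c)
t=(W.mean(0)+c[0])/2; t[2]=5; print(t); plan(t,86)
E
```

```text
[[534.5 -52.5  38. ]
 [538.2   4.7  38. ]
 [596.6   0.7  38. ]
 [592.  -57.   38. ]] [565.34434032 -26.04606022  38.        ]
57.32807759833416 86.28040482379805
58.53631355744408 -3.830126519715069
57.97244215554871 -94.58257289279027
57.66795472003992 175.53451531992135
[[565.18642637 -25.97125975  36.        ]]
[565.26538335 -26.00865999   5.        ]
jaw ang 86.13 xaxis [-0.  0. -1.] shift units [ 2.59  -0.043  0.139]
world turn -0.13 -> tool turn units 0.016 j6 -1.663386252239477
```

step_arm(steps=[[0, -0.04, 0.14, 0], [0.6, 0, 0, 0], [0.6, 0, 0, 0], [0.6, 0, 0, 0], [0.5, 0, 0, 0], [0.27, 0, 0, 0], [0, 0, 0, 0]])

```text
t: 3.45
eef_pos: [565.4, -25.8, 5.6]
tcp_rot: [2.958, 1.57, 2.893]
ft_force: [-1.2, -0.5, 0.5]
opening: 0.999
```

step_arm(steps=[[0, 0, 0, 0], [0, 0, 0, 0], [0, 0, 0, 0], [0, 0, 0, 0], [0, 0, 0, 0], [0, 0, 0, 0]], jaw=1)

```text
t: 4.2
eef_pos: [565.5, -25.9, 6.4]
tcp_rot: [0.109, 1.57, 0.044]
ft_force: [-0.8, -1.4, 3.6]
opening: 0.608
```

```bash
python3 - <<'E'
from h import *
s=shot('wrist','w2'); print(s)
# post estimate from w1 image
E
```

```text
{'t': 4.2, 'joints': array([-1.62476259e-01,  6.95543959e-01,  1.87426602e+00,  1.37308721e-04,
        5.71427721e-01, -1.66804625e+00]), 'qvel': array([-0.00012414, -0.00097681,  0.00012753, -0.00056387, -0.00081659,
       -0.00036302]), 'tau': array([ 1.34387920e-01, -5.94557118e+01, -1.34977949e+01,  8.73626349e-02,
       -1.07519338e-01,  1.57196360e-02]), 'eef_pos': array([565.53865373, -25.90383054,   6.37529081]), 'tcp_rot': array([0.10910312, 1.57043369, 0.0437613 ]), 'ft_force': array([-0.84856143, -1.44471445,  3.60259826]), 'moment': array([-0.12658693,  0.14748171,  0.05861177]), 'opening': 0.6083714901528643}
```

View pics/w2.png

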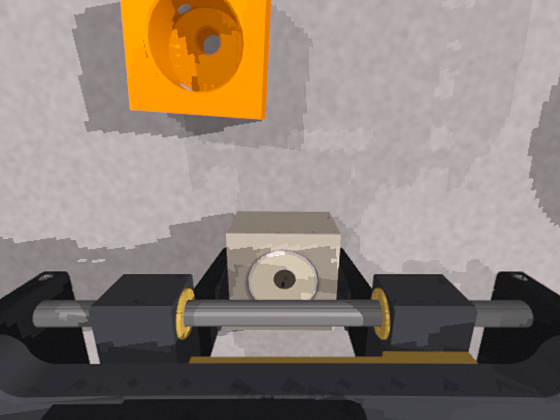

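step_arm(steps=[[-0.3, 0, 0, 0], [-0.5, 0, 0, 0], [-0.6, 0, 0, 0], [-0.6, 0, 0, 0], [0, -0.4, 0.2, 0], [0, -0.8, 0.3, 0], [0, -0.8, 0.3, 0], [0, -0.8, 0.3, 0], [0, -0.8, 0.3, 0], [0, -0.8, 0.3, 0], [0, -0.4, 0.14, 0], [0, 0, 0, 0], [0, 0, 0, 0]])

```text
t: 5.88
eef_pos: [641.1, -270.5, 105.5]
tcp_rot: [2.533, 1.569, 2.468]
ft_force: [-0.3, 0.2, -3.6]
opening: 0.61
```

```bash
python3 - <<'E'
from h import *
s=shot('wrist','w3'); print(s['eef_pos'],s['t'],s['ft_force'],s['opening'],s['moment'])
print(w2p('wrist',[[556,-272,40],[556,-272,69]]))
E
```

```text
[ 641.05815318 -270.52910463  105.49624113] 5.875 [-0.26169139  0.17344195 -3.59262484] 0.6097654238437794 [0.05160971 0.0522964  0.0424031 ]
[[273.16162564 117.78825652]
 [271.8687824  117.50795102]]
```

View pics/w3.png

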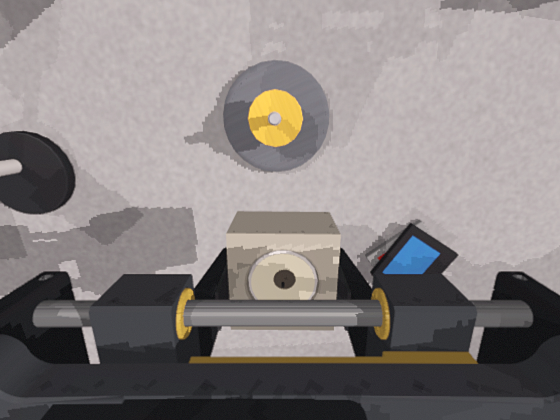

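```bash
python3 - <<'E'
from h import *
im=np.load('pics/w3.npy')
cv2.imwrite('pics/w3c.png',cv2.resize(im[55:180,215:335],None,fx=5,fy=5,interpolation=cv2.INTER_CUBIC))
cv2.imwrite('pics/w3d.png',cv2.resize(im[205:335,215:350],None,fx=5,fy=5,interpolation=cv2.INTER_CUBIC))
m=hsvmask(im,(15,120,60),(35,255,255)); m[:, :220]=0;m[:,340:]=0;m[170:]=0
c=max(cv2.findContours(m,0,1)[0],key=cv2.contourArea); e=cv2.fitEllipse(cv2.convexHull(c)); print('collar',e, p2w('wrist',e[0],[40]))
E
```

```text
collar ((274.88836669921875, 117.65360260009766), (54.158634185791016, 56.877960205078125), 174.37261962890625) [[ 555.98733712 -270.68059745   40.        ]]
```

View pics/w3c.png

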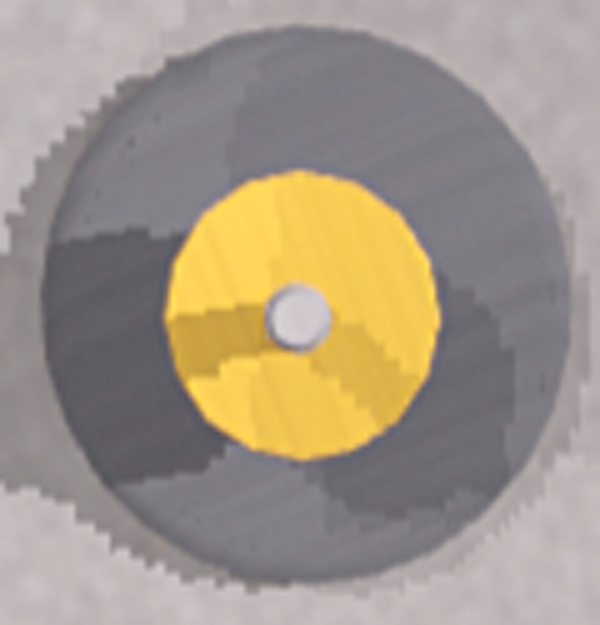

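View pics/w3d.png

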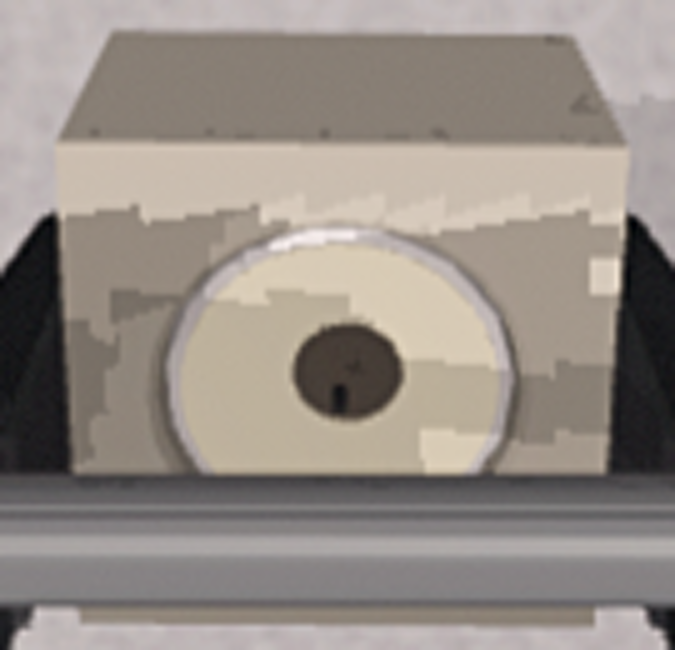

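```bash
python3 - <<'E'
from h import *
st=state(); st['eef_pos']=np.array([641.05815318,-270.52910463,105.49624113])
R=Ro.from_euler('xyz',st['tcp_rot']).as_matrix(); T=lambda P:((P-st['eef_pos'])@R).round(2)
f=lambda a,o:(np.array(a)+.5)/5-.5+o
n=p2w('wrist',f([[299,316]],[215,55]),[69],st); print('nose',n,T(n))
n=p2w('wrist',[[274.9,117.65]],[40],st); print('collar',n,T(n))
a=f([[58,141],[627,146],[594,624],[80,622]],[215,205]); P=p2w('wrist',a,[137.1]*4,st);print('top',T(P))
a=f([[108,31],[578,37]],[215,205]); P=p2w('wrist',a,[99.1]*2,st);print('bot',T(P))
print(st['joints'],st['opening'])
E
```

```text
nose [[ 556.10352834 -270.52712764   69.        ]] [[ 36.57  -5.5  -84.75]]
collar [[ 555.79507855 -270.87182269   40.        ]] [[ 65.57  -5.89 -85.01]]
top [[-31.6  -28.32 -29.42]
 [-31.56  28.76 -28.87]
 [-31.61  28.29  28.28]
 [-31.65 -29.03  27.99]]
bot [[  6.4  -29.04 -29.19]
 [  6.44  29.75 -28.39]]
[-4.93879146e-01  7.00396570e-01  1.47050163e+00  2.84611628e-04
  9.71754409e-01 -2.00028014e+00] 0.610189700627645
```

step_arm(steps=[[0, -0.054, -0.4, 0], [0, -0.05, -0.5, 0], [0, -0.06, -0.5, 0], [0, -0.06, -0.29, 0], [0.3, 0, 0, 0], [0.26, 0, 0, 0], [0, 0, 0, 0], [0, 0, 0, 0]])

```text
t: 6.92
eef_pos: [556.9, -276.9, 77.8]
tcp_rot: [2.367, 1.57, 2.302]
ft_force: [0.0, -0.1, -3.5]
opening: 0.61
```

```bash
python3 - <<'E'
from h import *
st=state(); print(st['eef_pos'],st['ft_force'],st['moment'])
plan([556.0,-270.7,75.4])
E
```

```text
[ 556.88850348 -276.92890376   77.79418118] [ 0.04544383 -0.1309957  -3.51653789] [0.02804374 0.00472465 0.00686934]
jaw ang 86.28 xaxis [-0.  0. -1.] shift units [ 0.048  0.123 -0.026]
```

step_arm(steps=[[0, 0.013, -0.02, 0], [0.03, 0, 0, 0], [0.008, 0, 0, 0], [0, 0, 0, 0], [0, 0, 0, 0]])

```text
t: 7.55
eef_pos: [555.6, -276.3, 76.3]
tcp_rot: [0.298, 1.571, 0.233]
ft_force: [-0.4, -0.6, -3.6]
opening: 0.614
```

step_arm(steps=[[0.008, 0, 0, 0], [0, 0, 0, 0]])

```text
t: 7.8
eef_pos: [555.5, -276.3, 75.8]
tcp_rot: [1.974, 1.571, 1.909]
ft_force: [0.0, 0.3, -2.4]
opening: 0.612
```

step_arm(steps=[[0.008, 0, 0, 0], [0, 0, 0, 0]])

```text
t: 8.05
eef_pos: [555.6, -276.3, 75.4]
tcp_rot: [1.183, 1.571, 1.118]
ft_force: [-0.2, 0.3, -3.8]
opening: 0.607
```

step_arm(steps=[[0.008, 0, 0, 0], [0, 0, 0, 0]])

```text
t: 8.3
eef_pos: [555.6, -276.3, 75.1]
tcp_rot: [0.446, 1.571, 0.38]
ft_force: [-0.5, 0.5, -3.5]
opening: 0.608
```

step_arm(steps=[[0.008, 0, 0, 0], [0, 0, 0, 0]])

```text
t: 8.55
eef_pos: [555.6, -276.3, 74.7]
tcp_rot: [0.017, 1.571, -0.048]
ft_force: [0.4, -0.5, -0.9]
opening: 0.607
```

step_arm(steps=[[0.004, 0, 0, 0], [0, 0, 0, 0]])

```text
t: 8.8
eef_pos: [555.6, -276.3, 74.5]
tcp_rot: [-0.066, 1.571, -0.132]
ft_force: [-0.6, 0.7, -0.8]
opening: 0.608
```

step_arm(steps=[[0, 0.007, -0.028, 0], [0, 0.008, -0.027, 0], [0, 0, 0, 0]])

```text
t: 9.18
eef_pos: [553.0, -275.6, 74.7]
tcp_rot: [-0.39, 1.57, -0.455]
ft_force: [1.9, -0.1, 1.6]
opening: 0.607
```

step_arm(steps=[[0, 0.02, -0.02, 0], [0, 0.02, -0.02, 0], [0, 0, 0, 0]])

```text
t: 9.55
eef_pos: [551.1, -273.4, 74.6]
tcp_rot: [-0.499, 1.57, -0.564]
ft_force: [2.9, -2.9, 3.3]
opening: 0.61
```

step_arm(steps=[[0, 0.027, -0.008, 0], [0, 0.028, -0.007, 0], [0, 0, 0, 0]])

```text
t: 9.93
eef_pos: [550.4, -270.4, 74.5]
tcp_rot: [2.834, 1.571, 2.768]
ft_force: [-0.2, -3.5, 3.8]
opening: 0.608
```

step_arm(steps=[[0, 0.028, 0.007, 0], [0, 0.027, 0.008, 0], [0, 0, 0, 0]])

```text
t: 10.3
eef_pos: [551.2, -267.6, 74.4]
tcp_rot: [2.513, 1.57, 2.448]
ft_force: [-0.9, -3.2, 4.7]
opening: 0.608
```

step_arm(steps=[[0, 0.02, 0.02, 0], [0, 0.02, 0.02, 0], [0, 0, 0, 0]])

```text
t: 10.68
eef_pos: [553.1, -265.5, 74.3]
tcp_rot: [2.546, 1.57, 2.481]
ft_force: [-2.2, -3.1, 5.2]
opening: 0.604
```

step_arm(steps=[[0, 0.008, 0.027, 0], [0, 0.007, 0.028, 0], [0, 0, 0, 0]])

```text
t: 11.05
eef_pos: [555.5, -264.7, 74.2]
tcp_rot: [2.605, 1.568, 2.54]
ft_force: [-4.8, -1.4, 6.6]
opening: 0.609
```

step_arm(steps=[[0, -0.007, 0.028, 0], [0, -0.008, 0.027, 0], [0, 0, 0, 0]])

```text
t: 11.42
eef_pos: [557.9, -265.1, 74.1]
tcp_rot: [2.52, 1.567, 2.455]
ft_force: [-4.8, 0.3, 7.6]
opening: 0.611
```

step_arm(steps=[[-0.006, -0.02, 0.02, 0], [0, -0.02, 0.02, 0], [0, 0, 0, 0]])

```text
t: 11.8
eef_pos: [559.9, -266.9, 74.2]
tcp_rot: [2.415, 1.567, 2.349]
ft_force: [-3.4, 3.6, 5.9]
opening: 0.607
```

step_arm(steps=[[0, -0.027, 0.008, 0], [0, -0.028, 0.007, 0], [0, 0, 0, 0]])

```text
t: 12.18
eef_pos: [560.8, -269.6, 74.2]
tcp_rot: [2.28, 1.567, 2.214]
ft_force: [-1.2, 3.7, 4.4]
opening: 0.609
```

step_arm(steps=[[0, -0.028, -0.007, 0], [0, -0.027, -0.008, 0], [0, 0, 0, 0]])

```text
t: 12.55
eef_pos: [560.3, -273.5, 74.4]
tcp_rot: [2.34, 1.57, 2.275]
ft_force: [0.0, 2.8, 0.9]
opening: 0.608
```

step_arm(steps=[[0, -0.02, -0.02, 0], [0, -0.02, -0.02, 0], [0, 0, 0, 0]])

```text
t: 12.92
eef_pos: [558.0, -275.9, 74.3]
tcp_rot: [2.764, 1.57, 2.698]
ft_force: [1.1, -0.3, -3.2]
opening: 0.609
```

step_arm(steps=[[0.01, 0, 0, 0], [0.01, 0, 0, 0], [0, 0, 0, 0]])

```text
t: 13.3
eef_pos: [558.3, -275.7, 73.6]
tcp_rot: [1.963, 1.571, 1.898]
ft_force: [-0.6, 1.0, -4.0]
opening: 0.609
```

step_arm(steps=[[0.02, 0, 0, 0], [0.02, 0, 0, 0], [0, 0, 0, 0]])

```text
t: 13.68
eef_pos: [558.3, -275.7, 71.6]
tcp_rot: [2.209, 1.571, 2.144]
ft_force: [0.1, 0.7, -4.4]
opening: 0.61
```

step_arm(steps=[[0.03, 0, 0, 0], [0.03, 0, 0, 0], [0.03, 0, 0, 0], [0, 0, 0, 0]])

```text
t: 14.18
eef_pos: [558.3, -275.7, 67.0]
tcp_rot: [2.348, 1.571, 2.282]
ft_force: [0.4, 0.8, -4.0]
opening: 0.608
```

step_arm(steps=[[0.03, 0, 0, 0], [0.03, 0, 0, 0], [0, 0, 0, 0]])

```text
t: 14.55
eef_pos: [558.3, -275.7, 64.1]
tcp_rot: [2.278, 1.571, 2.213]
ft_force: [0.6, 0.8, -4.4]
opening: 0.61
```

step_arm(steps=[[0.03, 0, 0, 0], [0.02, 0, 0, 0], [0, 0, 0, 0]])

```text
t: 14.92
eef_pos: [558.3, -275.7, 61.6]
tcp_rot: [2.227, 1.571, 2.161]
ft_force: [-0.1, 1.1, -3.8]
opening: 0.607
```

step_arm(steps=[[0.01, 0, 0, 0], [0.01, 0, 0, 0], [0, 0, 0, 0]])

```text
t: 15.3
eef_pos: [558.4, -275.8, 61.0]
tcp_rot: [-0.173, 1.57, -0.238]
ft_force: [-0.8, 0.3, -0.2]
opening: 0.607
```

step_arm(steps=[[0.008, 0, 0, 0], [0.008, 0, 0, 0], [0, 0, 0, 0]])

```text
t: 15.68
eef_pos: [558.5, -275.9, 60.2]
tcp_rot: [-0.369, 1.57, -0.434]
ft_force: [-0.6, 0.5, 3.4]
opening: 0.61
```

step_arm(steps=[[0.01, 0, 0, 0], [0.01, 0, 0, 0], [0, 0, 0, 0]])

```text
t: 16.05
eef_pos: [558.6, -276.0, 59.1]
tcp_rot: [-0.425, 1.57, -0.491]
ft_force: [0.7, -0.9, 5.1]
opening: 0.607
```

step_arm(steps=[[0.01, 0, 0, 0], [0.01, 0, 0, 0], [0, 0, 0, 0]])

```text
t: 16.42
eef_pos: [558.6, -276.0, 58.0]
tcp_rot: [-0.481, 1.57, -0.546]
ft_force: [0.6, -2.5, 5.4]
opening: 0.607
```

step_arm(steps=[[0.015, 0, 0, 0], [0.015, 0, 0, 0], [0, 0, 0, 0]])

```text
t: 16.8
eef_pos: [558.6, -276.0, 56.5]
tcp_rot: [-0.482, 1.57, -0.547]
ft_force: [2.5, -2.1, 4.5]
opening: 0.613
```

step_arm(steps=[[0.02, 0, 0, 0], [0.02, 0, 0, 0], [0.02, 0, 0, 0], [0, 0, 0, 0]])

```text
t: 17.3
eef_pos: [557.6, -275.1, 52.5]
tcp_rot: [2.557, 1.568, 2.492]
ft_force: [0.2, 0.8, -4.3]
opening: 0.609
```

step_arm(steps=[[0.02, 0, 0, 0], [0.02, 0, 0, 0], [0.02, 0, 0, 0], [0, 0, 0, 0]])

```text
t: 17.8
eef_pos: [558.2, -275.6, 50.2]
tcp_rot: [2.422, 1.57, 2.356]
ft_force: [0.2, 0.5, -4.3]
opening: 0.608
```

step_arm(steps=[[0.02, 0, 0, 0], [0.02, 0, 0, 0], [0.02, 0, 0, 0], [0, 0, 0, 0]])

```text
t: 18.3
eef_pos: [558.3, -275.7, 47.3]
tcp_rot: [2.044, 1.571, 1.979]
ft_force: [1.0, 0.8, -3.5]
opening: 0.61
```

step_arm(steps=[[0.01, 0, 0, 0], [0, 0, 0, 0]])

```text
t: 18.55
eef_pos: [558.3, -275.7, 46.9]
tcp_rot: [1.893, 1.571, 1.827]
ft_force: [-0.7, 0.0, -3.0]
opening: 0.606
```

step_arm(steps=[[0.01, 0, 0, 0], [0, 0, 0, 0]])

```text
t: 18.8
eef_pos: [558.4, -275.8, 46.4]
tcp_rot: [0.552, 1.571, 0.487]
ft_force: [-0.1, -0.9, -2.5]
opening: 0.609
```

step_arm(steps=[[0.01, 0, 0, 0], [0, 0, 0, 0]])

```text
t: 19.05
eef_pos: [558.4, -275.8, 46.1]
tcp_rot: [0.138, 1.571, 0.073]
ft_force: [-0.2, 0.6, -0.3]
opening: 0.61
```

step_arm(steps=[[0.01, 0, 0, 0], [0, 0, 0, 0]])

```text
t: 19.3
eef_pos: [558.4, -275.7, 45.7]
tcp_rot: [-0.03, 1.571, -0.095]
ft_force: [-1.8, 1.5, 3.1]
opening: 0.609
```

step_arm(steps=[[0.006, 0, 0, 0], [0, 0, 0, 0], [0, 0, 0, 0]])

```text
t: 19.68
eef_pos: [558.4, -275.7, 45.4]
tcp_rot: [-0.116, 1.571, -0.181]
ft_force: [-2.3, 1.0, 5.2]
opening: 0.606
```

```bash
python3 - <<'E'
from h import *
s=shot('wrist','w4'); print(s['eef_pos'],s['t'],s['ft_force'],s['opening'],s['moment'])
E
```

```text
[ 558.41849335 -275.74837013   45.43393164] 19.675 [-2.2851036   1.0093372   5.16240495] 0.6064403918601315 [0.24176949 0.37239857 0.01370846]
```

View pics/w4.png

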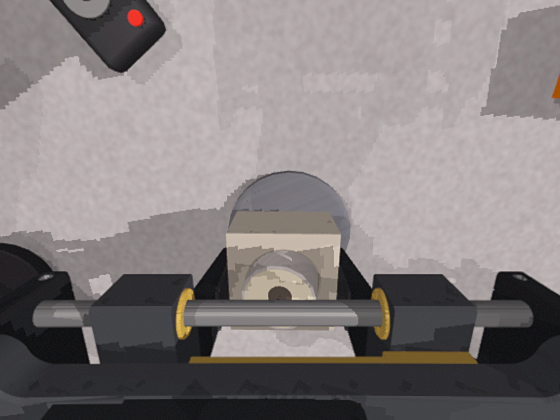

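step_arm(steps=[[-0.006, 0, 0, 0], [0, 0, 0, 0]])

```text
t: 19.98
eef_pos: [558.4, -275.8, 45.6]
tcp_rot: [0.001, 1.571, -0.064]
ft_force: [-2.4, 2.1, 4.4]
opening: 0.61
```

step_arm(steps=[[0, 0, 0, 0], [0, 0, 0, 0], [0, 0, 0, 0], [0, 0, 0, 0], [0, 0, 0, 0]], jaw=0)

```text
t: 20.6
eef_pos: [558.4, -275.7, 45.4]
tcp_rot: [1.232, 1.571, 1.167]
ft_force: [-0.6, -0.8, 0.5]
opening: 0.991
```

step_arm(steps=[[-0.2, 0, 0, 0], [-0.4, 0, 0, 0], [-0.5, 0, 0, 0], [-0.5, 0, 0, 0], [0, 0, 0, 0], [0, 0, 0, 0]])

```text
t: 21.35
eef_pos: [558.1, -275.6, 124.9]
tcp_rot: [2.438, 1.57, 2.373]
ft_force: [0.3, 0.6, -1.0]
opening: 1.002
```

```bash
python3 - <<'E'
from h import *
s=shot('wrist','w5'); print(s['eef_pos'],s['t'],s['ft_force'],s['opening'],s['moment'])
shot('scene','s5',(210,170,260,220),10)
E
```

```text
[ 558.07135967 -275.57230594  124.94969139] 21.35 [ 0.26516058  0.57265308 -1.02117713] 1.002294221851484 [ 0.02408757 -0.01625183 -0.01991111]
```

View pics/w5.png

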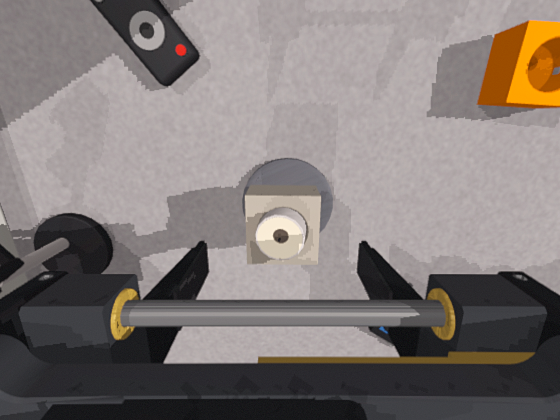

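View pics/s5.png

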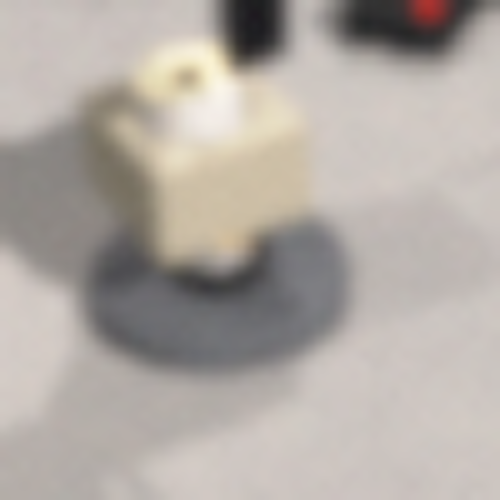

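```bash
python3 - <<'E'
from h import *
im=np.load('pics/w5.npy')
cv2.imwrite('pics/w5c.png',cv2.resize(im[175:275,230:335],None,fx=6,fy=6,interpolation=cv2.INTER_CUBIC))
E
```

```text
(no output)
```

View pics/w5c.png

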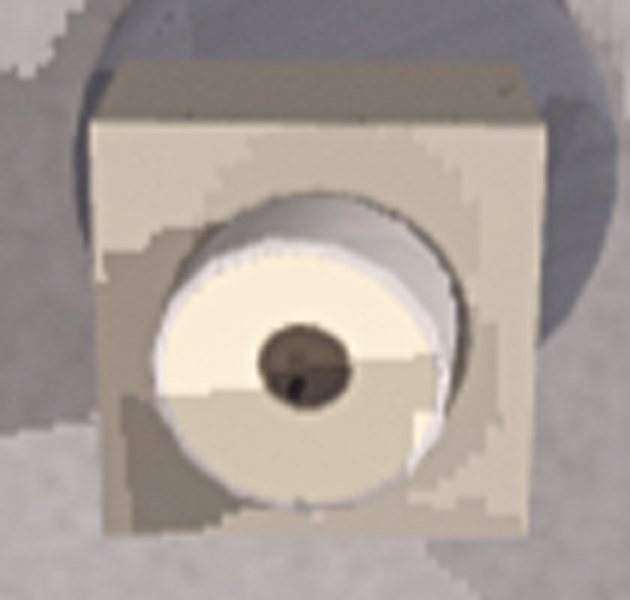

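```bash
python3 - <<'E'
from h import *
f=lambda a:(np.array(a)+.5)/6-.5+[230,175]
st=state();R=Ro.from_euler('xyz',st['tcp_rot']).as_matrix(); T=lambda P:((P-st['eef_pos'])@R).round(2)
P=p2w('wrist',f([[88,121],[546,125],[528,538],[104,535]]),[78]*4);print(T(P),T(P).mean(0),[np.linalg.norm(P[i]-P[i-1]) for i in range(4)])
P=p2w('wrist',f([[299,373],[153,373],[445,373],[299,237],[299,510]]),[91]*5);print(T(P),P[0])
E
```

```text
[[ 46.47 -28.98 -29.45]
 [ 46.51  28.66 -28.91]
 [ 46.44  28.39  28.69]
 [ 46.39 -29.    28.22]] [46.4525 -0.2325 -0.3625] [np.float64(57.66370809605479), np.float64(57.63830254090294), np.float64(57.605072115942576), np.float64(57.3914561254734)]
[[ 33.45  -2.39  -0.66]
 [ 33.44 -20.43  -0.67]
 [ 33.47  15.64  -0.65]
 [ 33.47  -2.34 -18.3 ]
 [ 33.43  -2.45  17.99]] [ 557.12441068 -277.8278693    91.        ]
```

step_arm(steps=[[0.3, -0.038, -0.012, 0], [0.3, 0, 0, 0], [0.2, 0, 0, 0], [0.07, 0, 0, 0], [0.01, 0, 0, 0], [0, 0, 0, 0]])

```text
t: 22.2
eef_pos: [557.8, -277.7, 81.7]
tcp_rot: [-0.33, 1.57, -0.395]
ft_force: [-0.4, 0.8, 0.1]
opening: 1.0
```

step_arm(steps=[[0, 0, 0, 0], [0, 0, 0, 0], [0, 0, 0, 0], [0, 0, 0, 0], [0, 0, 0, 0], [0, 0, 0, 0], [0, 0, 0, 0], [0, 0, 0, 0]], jaw=1)

```text
t: 23.2
eef_pos: [557.6, -277.5, 81.4]
tcp_rot: [1.877, 1.571, 1.812]
ft_force: [-0.1, 0.6, 1.0]
opening: 0.391
```

```bash
python3 - <<'E'
from h import *
s=shot('wrist','w6'); print(s['eef_pos'],s['t'],s['ft_force'],s['opening'],s['moment'])
E
```

```text
[ 557.62275699 -277.48948649   81.38269089] 23.2 [-0.06034756  0.57024154  1.01056783] 0.39114062942762684 [0.18031184 0.03682402 0.03809143]
```

View pics/w6.png

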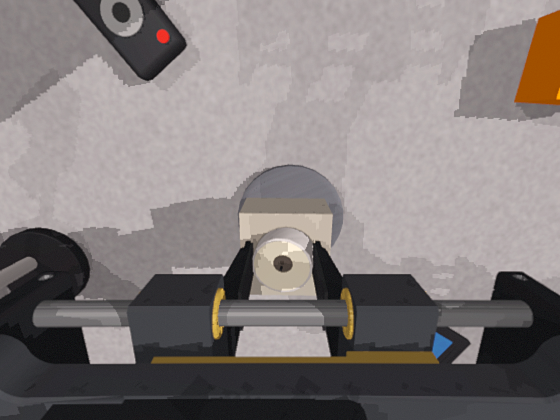

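step_arm(steps=[[-0.05, 0, 0, 0], [-0.1, 0, 0, 0], [-0.1, 0, 0, 0], [0, 0, 0, 0], [0, 0, 0, 0]])

```text
t: 23.88
eef_pos: [557.6, -277.6, 93.9]
tcp_rot: [0.871, 1.571, 0.806]
ft_force: [0.2, -0.8, -0.4]
opening: 0.394
```

```bash
python3 - <<'E'
from h import *
s=shot('wrist','w7'); print(s['eef_pos'],s['t'],s['ft_force'],s['opening'],s['moment'])
shot('scene','s7',(200,150,260,210),8)
E
```

```text
[ 557.59631371 -277.61243175   93.9012042 ] 23.875 [ 0.23408235 -0.80132531 -0.41984524] 0.39355069139367704 [0.0064939  0.01508136 0.0142294 ]
```

View pics/w7.png

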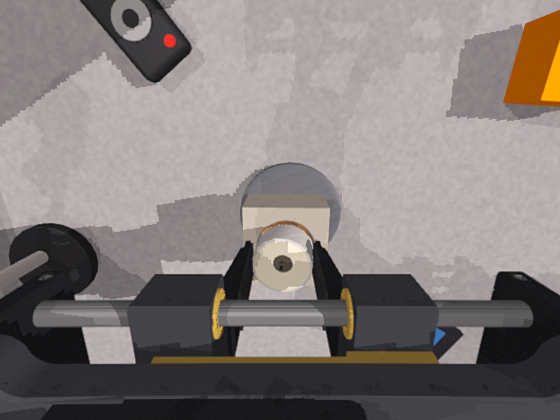

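View pics/s7.png

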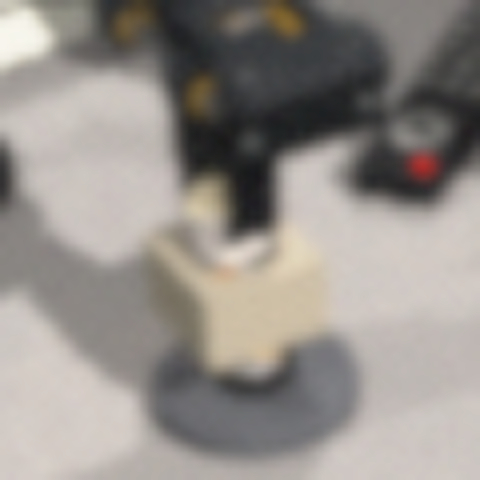

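step_arm(steps=[[-0.2, 0, 0, 0], [-0.4, 0, 0, 0], [-0.5, 0, 0, 0], [0, 0.3, -0.07, 0], [0, 0.6, -0.13, 0], [0, 0.7, -0.13, 0], [0, 0.7, -0.13, 0], [0, 0.7, -0.13, 0], [0, 0.7, -0.13, 0], [0, 0.7, -0.13, 0], [0, 0.7, -0.13, 0], [0, 0.7, -0.13, 0], [0, 0.7, -0.13, 0], [0, 0.7, -0.13, 0], [0, 0.7, -0.13, 0], [0, 0.7, -0.13, 0], [0, 0.7, -0.13, 0], [0, 0.4, -0.06, 0], [0, 0, 0, 0], [0, 0, 0, 0]])

```text
t: 26.48
eef_pos: [498.4, 211.6, 148.7]
tcp_rot: [-2.61, 1.57, -2.675]
ft_force: [0.6, -0.1, -0.2]
opening: 0.395
```

```bash
python3 - <<'E'
from h import *
s=shot('wrist','w8'); print(s['eef_pos'],s['t'],s['ft_force'],s['opening'])
im=cv2.imread('pics/top0.png'); m=hsvmask(im[200:260,170:240],(0,0,165),(180,90,255))
c=max(cv2.findContours(m,0,1)[0],key=cv2.contourArea);e=cv2.fitEllipse(cv2.convexHull(c));print(e)
P=p2w('top',np.array(e[0])+[170,200],[12]);print(P); P=P[0];P[2]=40; plan(P)
E
```

```text
[498.40936512 211.63260404 148.73810629] 26.475 [ 0.60132527 -0.10950164 -0.22359747] 0.3954564283815783
((36.683349609375, 27.354482650756836), (38.28646469116211, 41.1168098449707), 25.683856964111328)
[[502.97052996 204.72590107  12.        ]]
jaw ang 86.21 xaxis [-0. -0. -1.] shift units [ 2.177 -0.128  0.098]
```

View pics/w8.png

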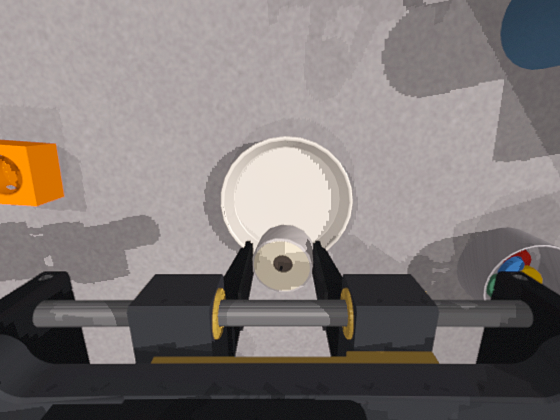

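```bash
python3 - <<'E'
from h import *
P=p2w('wrist',[[286.5,199],[221,199],[352,199],[286.5,137]],[20]*4);print(P.round(1)); 
t=P[0];t[2]=24; plan(t)
E
```

```text
[[494.6 215.8  20. ]
 [490.1 147.3  20. ]
 [499.2 284.2  20. ]
 [431.7 219.7  20. ]]
jaw ang 86.21 xaxis [-0. -0. -1.] shift units [ 2.497  0.081 -0.083]
```

step_arm(steps=[[0, 0.05, 0.03, 0], [0.5, 0, 0, 0], [0.6, 0, 0, 0], [0.6, 0, 0, 0], [0.5, 0, 0, 0], [0.24, 0, 0, 0], [0, 0, 0, 0], [0, 0, 0, 0]])

```text
t: 27.52
eef_pos: [500.6, 214.7, 27.8]
tcp_rot: [0.399, 1.57, 0.334]
ft_force: [0.6, -0.1, 0.1]
opening: 0.391
```

step_arm(steps=[[0.04, 0, 0, 0], [0.02, 0, 0, 0], [0.02, 0, 0, 0], [0, 0, 0, 0]])

```text
t: 28.02
eef_pos: [500.1, 214.7, 22.9]
tcp_rot: [2.107, 1.571, 2.042]
ft_force: [0.4, 0.3, -0.0]
opening: 0.393
```

step_arm(steps=[[0.03, 0, 0, 0], [0.03, 0, 0, 0], [0, 0, 0, 0]])

```text
t: 28.4
eef_pos: [500.2, 214.8, 20.3]
tcp_rot: [0.652, 1.57, 0.587]
ft_force: [-1.2, -0.0, 6.3]
opening: 0.389
```

step_arm(steps=[[0.015, 0, 0, 0], [0, 0, 0, 0]])

```text
t: 28.65
eef_pos: [500.2, 214.8, 20.1]
tcp_rot: [0.492, 1.57, 0.426]
ft_force: [-4.0, -0.2, 13.6]
opening: 0.393
```

step_arm(steps=[[0.015, 0, 0, 0], [0, 0, 0, 0]])

```text
t: 28.9
eef_pos: [500.4, 215.0, 19.1]
tcp_rot: [0.599, 1.57, 0.534]
ft_force: [-3.2, 1.8, 9.2]
opening: 0.388
```

```bash
python3 - <<'E'
from h import *
s=shot('wrist','w9',(200,180,370,330),4); shot('scene','s9',(290,200,400,310),6); print(s['t'],s['ft_force'])
E
```

```text
28.9 [-3.19964401  1.82427032  9.23336861]
```

View pics/w9.png

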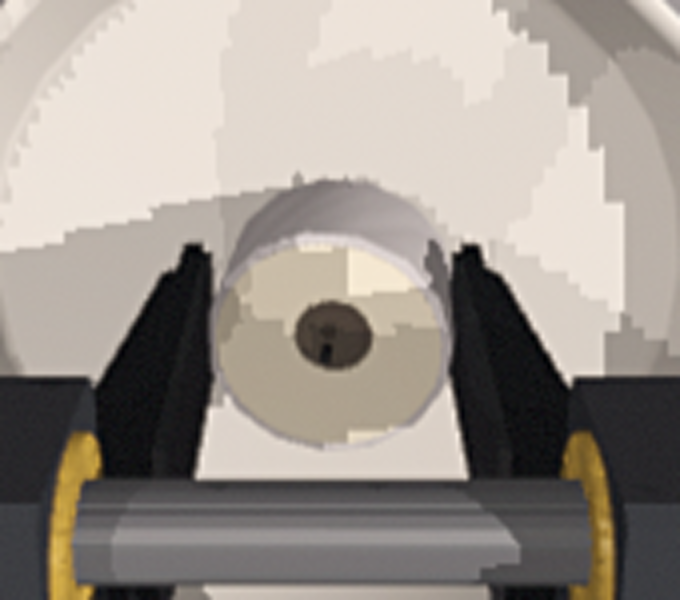

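View pics/s9.png

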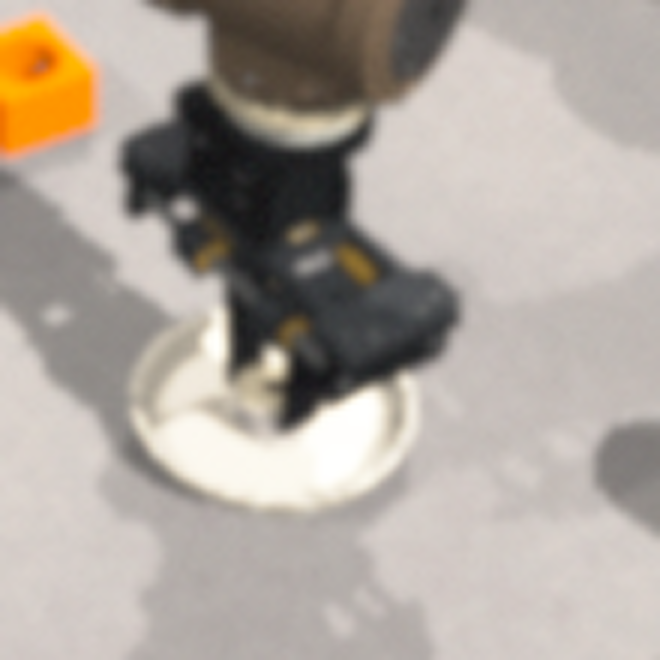

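step_arm(steps=[[-0.012, 0, 0, 0], [0, 0, 0, 0]])

```text
t: 29.25
eef_pos: [500.3, 214.9, 19.2]
tcp_rot: [0.666, 1.57, 0.601]
ft_force: [-0.1, 2.1, 4.9]
opening: 0.397
```

step_arm(steps=[[0, 0, 0, 0], [0, 0, 0, 0], [0, 0, 0, 0], [0, 0, 0, 0]], jaw=0.4)

```text
t: 29.75
eef_pos: [500.1, 214.6, 18.9]
tcp_rot: [-3.109, 1.571, 3.109]
ft_force: [0.0, 0.2, 0.4]
opening: 0.601
```

step_arm(steps=[[-0.2, 0, 0, 0], [-0.4, 0, 0, 0], [-0.6, 0, 0, 0], [-0.8, 0, 0, 0], [0, 0, 0, 0], [0, 0, 0, 0]])

```text
t: 30.5
eef_pos: [499.9, 214.6, 119.0]
tcp_rot: [0.669, 1.571, 0.604]
ft_force: [-0.4, -0.6, -0.2]
opening: 0.6
```

```bash
python3 - <<'E'
from h import *
s=shot('wrist','w10'); shot('scene','s10',(190,150,390,300),4); shot('top','t10',(160,150,420,290),3);print(s['t'],s['ft_force'],s['eef_pos'],s['opening'])
E
```

```text
30.5 [-0.35126226 -0.61324714 -0.17989933] [499.91170423 214.62032788 119.0467431 ] 0.6003450977443988
```

View pics/w10.png

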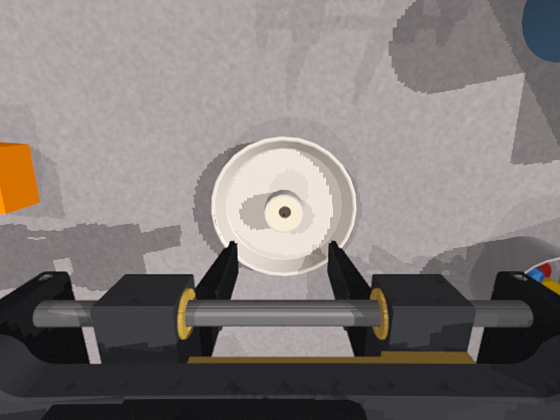

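View pics/s10.png

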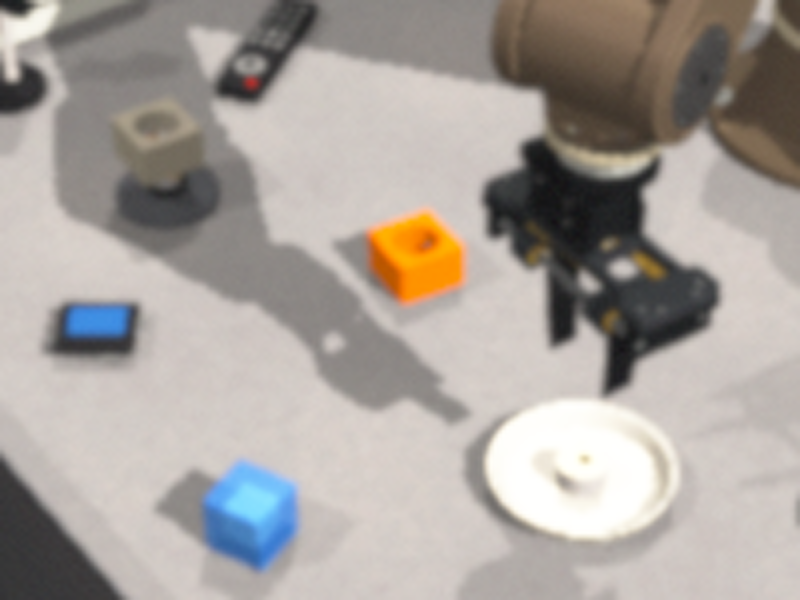

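View pics/t10.png

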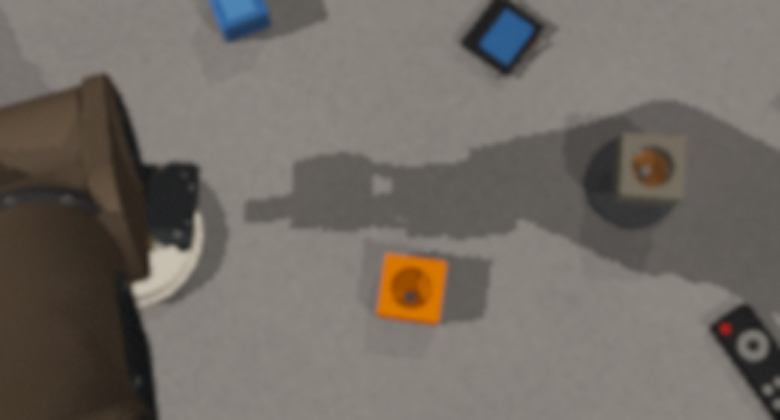

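```bash
python3 - <<'E'
from h import *
print(job_done())
E
```

```text
the job is handed in; nothing more can be done
None
```

The job is handed in at about 30.5 s of the 72 s allowed. The holder is left sitting on the post and the tealight is standing in the white dish.

- **Finding the hole:** I slid the holder lightly around the rod's nose at a 5.5 mm offset. The push on the post peaked at about 11 N. The force dropped away on the last leg of the circle, where the rod entered the hole.
- **Pressing down:** The wrist readings showed about 9 N while the tealight was being pushed out. The holder met the collar at a push of 5–9 N, well below 30 N. These are readings taken at the end of each move, so shorter peaks between them would not show.
- **Moving the tealight:** It stood proud of the well and leaned a little, and I gripped it by its exposed rim. On the dish it touched down about 3 mm earlier than expected and was briefly pressed at about 14 N. I eased that off before letting go.

**Last checks:**
- The final pictures show the tealight looking upright near the dish's centre.
- The holder looks flat on the collar, with the rod visible up through its hole.
- With the tealight still in the well, the wrist-camera measurement of the holder's top also matched a flat seat.
- The gripper is clear of everything at 119 mm.
- I did not measure the bystanders' positions again. The arm never touched them, and those in the last pictures looked unmoved.

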